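# Hold a grinder's bayonet lid at its pulse mark

### The job

Fit the loose lid onto the coffee grinder: set its two pins down through the notches in the rim until the lid is fully seated, then twist it clockwise (seen from above) about halfway, until its white pointer line stands on the orange pulse mark, never as far as the lock click at the red mark. The lid is sprung and turns back if let go, so finish while still gripping it, steady and fully seated, on the orange mark; leave the other things on the worktop where they are.

Things in the scene. Friction and masses are not known exactly. Their poses are not given: they have to be found in the camera images.
- grinder: Coffee grinder: grey round tower with a steel rim, 113 mm across at the foot, 118 mm high, fixed to the worktop. Origin: centre of its underside, z up. Clockwise on the rim from the white entry mark (at its +x): orange pulse mark centred at 0.65 rad and 0.30 rad wide, red lock mark at 1.23 rad; all repeat half a turn away.
- grinder_mouth (a point): Centre of the grinder's mouth, level with the rim top, 118 mm above the worktop, axes as the grinder's. Rim 100 mm outside diameter; inside it a 5 mm thick ledge with a 68 mm opening and two notches, each 14.5 mm wide, at the grinder's +x and -x (white marks), for the lid's pins.
- pulse_mark: The two orange pulse marks on the rim. Origin on the grinder's axis at its underside; its x axis points to the middle of one mark and its -x to the other (grinder's x turned 0.65 rad clockwise).
- switch_ring (a joint): Sprung black ring inside the rim that the lid's pins turn. rad: 0 at rest (pockets under the notches), grows clockwise seen from above, end stop 1.35. A spring turns it back (0.04 N m at 0, 0.12 at 0.65). The pins have 0.06 rad of play each way. Sprung rollers resist the pins from about 0.95; past 1.1 they click: locked.
- grinder_lid: Loose lid, about 120 g, standing upright; the same after half a turn. Origin: centre of underside, z up. Black plug 63 mm across, z 0-16 mm; grey flange 82 mm across, z 16-24; black grip bar along x, 56 mm long, 16 wide, z 24-60, white pointer line along x. Seated, the flange rests on the rim and the origin is 16 mm below the mouth.
- lid_pins (a point): On the lid's axis, 5 mm above its underside, axes as the lid's. Two round steel pins, 8 mm thick, stick out of the plug at this height along the lid's +x and -x, to 38.5 mm from the axis. With them over the notches (lid x along grinder x, either way round) the lid drops straight in, with about 2.5 mm side play.
- coffee_jar: Clip-top glass jar, 77x73x132 mm, bystander. Origin: centre of underside.
- sugar_tin: Red tin with white cap, 72 mm across, 94 mm high, bystander. Origin: centre of underside.
- tea_box: Dark carton, 59x102x72 mm, bystander. Origin: centre of underside.
- green_mug: Green mug, 90x118x92 mm, bystander. Origin: on the underside.
- filters: Pale flat pack of coffee filters, 85x120x28 mm, bystander. Origin: centre of underside.
- teaspoon_a: Steel teaspoon, 139x30x10 mm, lying along its x, bystander. Origin: centre of underside.
There are look-alikes about, which are no part of the job. Leave any blue or yellow look-alike of the grinder_lid alone.

How it is judged:
On the way, in this order (a step that is already met when the one before it is completed fails the run):
1. the lid is lifted clear of the worktop in the fingers (height (world z) of grinder_lid above 0.04 m and contact force between the fingers and grinder_lid above 2 N), for 0.1 s.
2. the lid is fully seated with its pins in the notches, not yet twisted (horizontal distance between grinder_lid and grinder below 0.005 m and z of grinder_lid in the frame of grinder_mouth below -0.013 m and angle between grinder_lid's own z axis and vertical below 0.08 rad and angle between the x axis of grinder_lid and the x axis of grinder, either way round below 0.25 rad and value of joint switch_ring below 0.25 rad), for 0.1 s.
3. the seated lid is held on the orange mark (horizontal distance between grinder_lid and grinder below 0.005 m and z of grinder_lid in the frame of grinder_mouth below -0.013 m and angle between grinder_lid's own z axis and vertical below 0.08 rad and angle between the x axis of grinder_lid and the x axis of pulse_mark, either way round below 0.17 rad and value of joint switch_ring between 0.38 and 0.92 rad and contact force between the fingers and grinder_lid above 2 N), for 0.5 s.
At the end, for the whole second after the job is handed in: The lid is seated (origin within 5 mm of the grinder's axis and at least 13 mm below the mouth, tilt under 0.08 rad), its pointer within 0.17 rad of the middle of an orange mark, the switch ring between 0.38 and 0.92 rad and still, and the fingers still grip the lid with more than 2 N (all of step 3 and velocity of joint switch_ring between -0.1 and 0.1 rad/s and angular speed of grinder_lid below 0.2 rad/s); the arm keeps its last pose, push and grip.
It fails at once if the lid is twisted into the lock click (ring past 1.1 rad) (value of joint switch_ring above 1.1 rad).
It fails at once if another thing on the worktop is shifted by more than 30 mm (distance of any of coffee_jar, sugar_tin, tea_box, green_mug, filters, teaspoon_a from where it was at the start of the episode above 0.03 m).
It also fails if it takes over 40 s, if anything falls off the work surface, if the arm or the gripper's body presses on something with over 40 N, if the wrist force passes 120 N, or if a joint passes its speed limit or range.

### The arm

A 7-joint arm with a two-finger parallel gripper is mounted at the origin on a cart in front of the work surface, level with it; the furniture and walls round the work are solid. World frame = base frame: x ahead of the robot, y to its left, z up, the work surface at z = 0. Lengths are in m, angles in rad, forces in N, time in s.
With the tool pointing down it reaches from about 0.425 to 0.95 m from the base axis. Payload 16.7 kg.
Tool frame: the origin (TCP) lies between the finger pads; the fingertips stand 17 mm ahead of it and the grasp point (between the pads) lies 2 mm behind it (bot.tcp_to_tips is the distance from the TCP to the fingertips, in m); z points along the fingers, y is the direction in which the jaws open and shut (so a half turn about z gives the same grasp; the last joint's range is limited). The gripper opens to 94 mm and grips with 3 to 60 N. Pads are 16 mm wide; open, the fingers measure 119 mm over their backs; the gripper's body (75 mm by 177 mm) begins 78 mm behind the grasp point.
Start: joints at [1.163, 0.426, 0.074, 1.606, -0.034, 1.111, -0.067], TCP at [0.173, -0.652, 0.197] pointing down, gripper open.
Joint ranges: [-2.85, 2.85], [-0.5, 2.14], [-1.23, 1.37], [0.21, 2.46], [-1.02, 4.16], [0.16, 2.05], [-2.73, 2.73]. Speed limits (rad/s): [1.89, 1.89, 2.39, 2.39, 3.01, 3.01, 3.01].

### API

Orientations are given as a unit quaternion [w, x, y, z].
In Python, from cell import bot gives the robot as it stands.
- The arm moves only by the tool jog_arm, never from a script. Its argument "commands" is a list of rows, each a list of 6 numbers: the shift along the tool's x, y, z scaled (see below), then the turn, a rotation vector about the tool's x, y, z scaled (see below). A call has exactly 10 rows; each row is the pose to reach, as a shift and turn from the pose measured when the call began, along the tool's axes at that moment; what a row does not reach only later rows make up. The controller multiplies each number of a shift by 0.1 m and each number of a turn by pi/2 rad. A row lasts 1/8 s, in which the tool goes at most 62.5 mm and 10.7 degrees, less where a joint would pass 70% of its speed; a pose out of reach is approached as far as the arm can. A call with a number of a shift or a turn outside -1 to 1 is refused whole. A call with a gripper value outside its range is refused whole. "fingers" is the closure, from -1 (fully open) to 1 (shut), set as the call begins (left out, the last holds). The fingers move at their own pace and stop on an object; the grip force is fixed at half the most. Time passes only in rows, so rows that repeat a pose let the fingers close, or fill a call up. It gives the time, the measured TCP pose, the force and the opening at its end, in the units of the state.
- bot.get_state(): the state, without advancing time (a new reading comes with each control period).
- bot.snapshot(name): name is "side" or "top"; returns a dict with "image" (400x640x3 uint8, red, green, blue), "vertical_fov" (degrees; the focal length in pixels is half the picture's height over the tangent of half this angle, whatever the lens; pixels are square), "cx", "cy" (the principal point, pixels), "extrinsics" (4x4, takes a point from camera to world coordinates). Camera axes: x right, y up, looking along -z (the intrinsics and any distortion apply to the point x, -y, -z); pixel columns grow to the right and rows downward; lengths in m; the calibration is good to about 2 mm. A picture is of the moment at which its call begins. There is no depth.
- bot.hand_in(): hands the job in, once; it reports no verdict.
The state is a dict: "t": time; "joints": joint angles; "dq": joint speeds; "tau": joint torques, N m; "tcp_pos": TCP position; "tool_rot": TCP orientation; "force": force on the tool from outside, world axes, zero at the start; "torque": the same for the moment, N m; "gripper_width": finger opening in m.
Only numpy, scipy, OpenCV 4.12 (cv2) and the standard library are available. Lean on these libraries where they do the work, as an engineer would, in place of code of your own. Each camera call takes 0.05 s, during which the arm holds its last target.

## Working session

There is one attempt and no reset: what is moved stays moved. The work goes in short steps, Python scripts to look and compute and a tool call to move; the robot and the scene stay as the last step left them, time stands still between calls to the robot, and variables do not carry over. Pictures are saved under pics/ and viewed, and the job is handed in when it is done.

Besides the shell and the picture viewer there is one more tool, called as a command line: name --pt "numbers of a row" for each row, then --argument value for the rest. jog_arm: Moves the arm, as the interface text tells. Shifts and turns lie within -1 to 1; 1 stands for 0.1 m of shift or pi/2 rad of turn. Its arguments: {"type":"object","properties":{"commands":{"type":"array","items":{"type":"array","items":{"type":"number","minimum":-1,"maximum":1}}},"fingers":{"type":"number"}},"required":["commands"]}

```bash
ls; mkdir -p pics
python3 - <<'E'
from cell import bot
import cv2,pickle
s=bot.get_state();print({k:s[k] for k in('t','tcp_pos','tool_rot','force','gripper_width')})
for n in('side','top'):
    d=bot.snapshot(n);cv2.imwrite(f'pics/{n}0.png',d['image'][:,:,::-1]);pickle.dump(d,open(f'{n}0.pkl','wb'))
    print({k:v for k,v in d.items() if k!='image'})
E
```

```text
pics
{'t': 0.0, 'tcp_pos': array([ 0.17259881, -0.65208672,  0.19597174]), 'tool_rot': array([-6.24842595e-04,  9.91641339e-01,  1.29023430e-01, -1.34283866e-04]), 'force': array([ 0.04163223, -0.20221615, -0.23115845]), 'gripper_width': 0.09375925685437991}
{'vertical_fov': 49.262943329474936, 'cx': 314.55717421083835, 'cy': 199.13445750141543, 'extrinsics': array([[ 0.98883932,  0.0957298 , -0.11416042,  0.42794255],
       [-0.1472544 ,  0.51150563, -0.84656844, -0.76919333],
       [-0.02264813,  0.85393079,  0.51989352,  0.65601071],
       [ 0.        ,  0.        ,  0.        ,  1.        ]])}
{'vertical_fov': 56.56490626901726, 'cx': 321.4429496702798, 'cy': 198.66280879060693, 'extrinsics': array([[ 0.00749038,  0.99465675, -0.10296523,  0.43017823],
       [-0.99995243,  0.0080937 ,  0.00544293,  0.14148457],
       [ 0.00624722,  0.10291957,  0.99467006,  1.16083784],
       [ 0.        ,  0.        ,  0.        ,  1.        ]])}
```

View pics/side0.png

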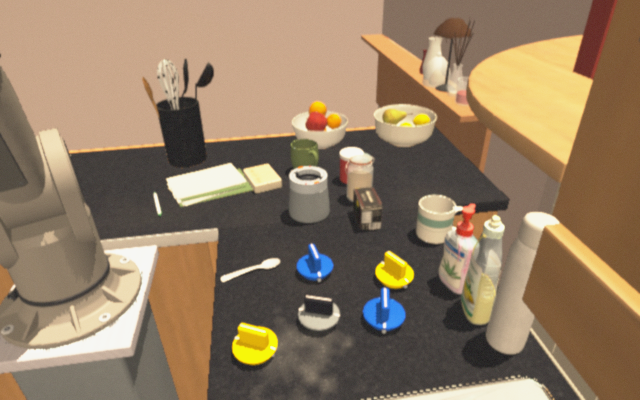

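View pics/top0.png

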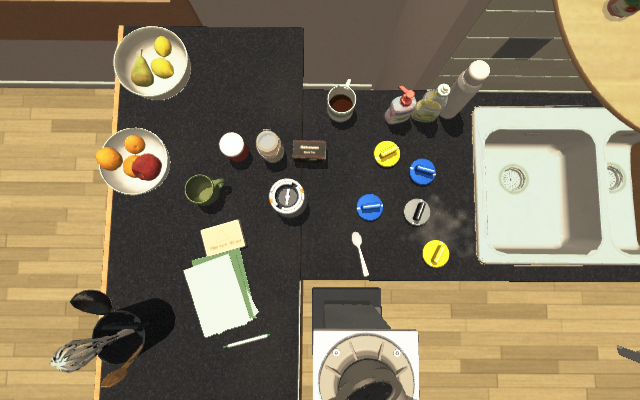

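```bash
cat > h.py <<'E'
import numpy as np,cv2,pickle
def K(d):
    h=d['image'].shape[0];f=h/2/np.tan(np.radians(d['vertical_fov'])/2);return f
def ray(d,u,v):
    f=K(d);c=np.array([(u-d['cx'])/f,-(v-d['cy'])/f,-1]);E=d['extrinsics'];return E[:3,3],E[:3,:3]@c
def onz(d,u,v,z):
    o,r=ray(d,u,v);return o+r*(z-o[2])/r[2]
def proj(d,p):
    E=d['extrinsics'];c=E[:3,:3].T@(np.asarray(p)-E[:3,3]);f=K(d);return d['cx']+f*c[0]/-c[2],d['cy']-f*c[1]/-c[2]
def crop(d,u,v,w,h,s,name):
    im=d['image'][v:v+h,u:u+w,::-1];cv2.imwrite(name,cv2.resize(im,None,fx=s,fy=s,interpolation=cv2.INTER_CUBIC))
def load(n): return pickle.load(open(n,'rb'))
def snap(n,tag):
    from cell import bot
    d=bot.snapshot(n);pickle.dump(d,open(f'{n}{tag}.pkl','wb'));return d
E
python3 - <<'E'
from h import *
t=load('top0.pkl');s=load('side0.pkl')
a=cv2.resize(t['image'][170:226,260:316,::-1],None,fx=7,fy=7,interpolation=cv2.INTER_CUBIC)
b=cv2.resize(t['image'][184:240,389:445,::-1],None,fx=7,fy=7,interpolation=cv2.INTER_CUBIC)
cv2.imwrite('pics/c1.png',np.hstack([a,b]))
a=cv2.resize(s['image'][155:235,270:350,::-1],None,fx=5,fy=5,interpolation=cv2.INTER_CUBIC)
b=cv2.resize(s['image'][270:350,280:360,::-1],None,fx=5,fy=5,interpolation=cv2.INTER_CUBIC)
cv2.imwrite('pics/c2.png',np.hstack([a,b]))
print('grinder',onz(t,287,197,.118),onz(s,309,180,.118))
print('lid flange',onz(t,417,212,.024), onz(s,319,314,.024))
E
```

```text
grinder [0.54205358 0.23294771 0.118     ] [0.54595874 0.2025937  0.118     ]
lid flange [ 0.50910584 -0.15824079  0.024     ] [ 0.51194898 -0.16654837  0.024     ]
```

View pics/c1.png

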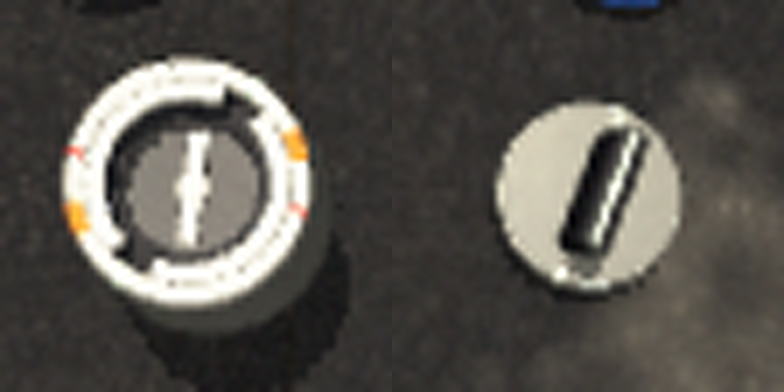

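View pics/c2.png

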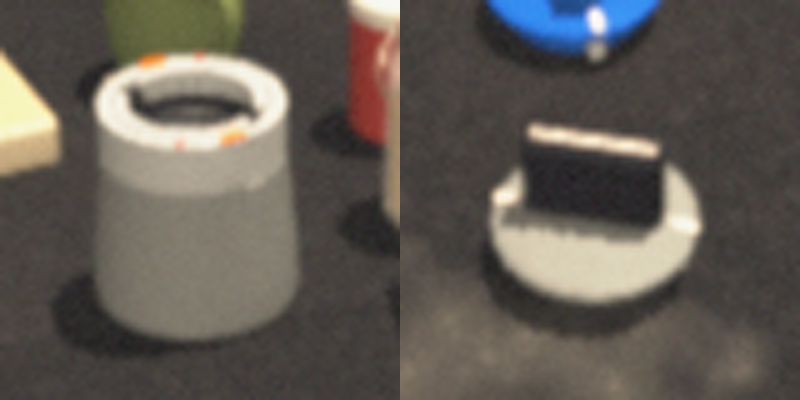

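```bash
cat >> h.py <<'E'
def big(m):
    n,l,st,c=cv2.connectedComponentsWithStats(m.astype(np.uint8));k=1+np.argmax(st[1:,4]);return l==k
def ell(d,mask,z):
    cs,_=cv2.findContours(mask.astype(np.uint8),cv2.RETR_EXTERNAL,cv2.CHAIN_APPROX_NONE)
    c=max(cs,key=cv2.contourArea)
    P=np.array([onz(d,*p,z)[:2] for p in c[:,0,:]])
    (x,y),r=cv2.minEnclosingCircle(P.astype(np.float32))
    A=np.c_[2*P,np.ones(len(P))];q=np.linalg.lstsq(A,(P**2).sum(1),rcond=None)[0]
    R=np.sqrt(q[2]+q[:2]@q[:2]);res=np.hypot(*(P-q[:2]).T)-R
    return q[:2],R,res.std(),(x,y,r)
E
python3 - <<'E'
from h import *
t=load('top0.pkl');s=load('side0.pkl')
def roi(d,u,v,w,h):
    m=np.zeros(d['image'].shape[:2],bool);m[v:v+h,u:u+w]=1;return m
for d,zz,r in((t,.118,(260,170,56,56)),):
    I=d['image'].astype(int);hsv=cv2.cvtColor(d['image'],cv2.COLOR_RGB2HSV)
    for th in(130,160,190):
        m=(I.max(2)>th)&roi(d,*r);print(th,ell(d,big(m),zz))
    org=(hsv[...,0]>8)&(hsv[...,0]<25)&(hsv[...,1]>100)&roi(d,*r)
    n,l,st,c=cv2.connectedComponentsWithStats(org.astype(np.uint8))
    for k in range(1,n):print('org',st[k],onz(d,*c[k],zz))
I=s['image'].astype(int);hsv=cv2.cvtColor(s['image'],cv2.COLOR_RGB2HSV)
m=roi(s,285,160,50,28)&(I.min(2)>0)
org=(hsv[...,0]>5)&(hsv[...,0]<25)&(hsv[...,1]>90)&roi(s,285,160,50,30)
n,l,st,c=cv2.connectedComponentsWithStats(org.astype(np.uint8))
for k in range(1,n):print('sorg',st[k],onz(s,*c[k],.118))
# lid
for th in(110,130,150):
    m=(t['image'].min(2)>th)&roi(t,396,190,40,45);print('lid',th,ell(t,big(m),.024))
    m=(s['image'].min(2)>th)&roi(s,290,290,60,45);print('lids',th,ell(s,big(m),.024))
# bar: dark inside lid circle
q=np.array(proj(t,[*ell(t,big((t['image'].min(2)>130)&roi(t,396,190,40,45)),.024)[0],.024]))
yy,xx=np.mgrid[:400,:640]
m=(t['image'].max(2)<90)&(np.hypot(xx-q[0],yy-q[1])<12)
m=big(m);P=np.array([onz(t,x,y,.06)[:2] for y,x in np.argwhere(m)])
w,V=np.linalg.eigh(np.cov(P.T));print('bar',P.mean(0),np.sqrt(w*12),np.arctan2(V[1,1],V[0,1]))
for p in[(280+524/5,0)]:pass
# side bar top edge ends
a=onz(s,280+530/5-80,270+127/5,.06);b=onz(s,280+658/5-80,270+148/5,.06);print(a,b,np.arctan2(*(a-b)[[1,0]]))
E
```

```text
130 (array([0.54627382, 0.23528835]), np.float64(0.04893953698247205), np.float64(0.0008512435635456276), (0.5463261604309082, 0.2351207286119461, 0.050555355846881866))
160 (array([0.54609003, 0.23520501]), np.float64(0.04844332379891855), np.float64(0.0007986898539694567), (0.5463820695877075, 0.2353246510028839, 0.04994197189807892))
190 (array([0.54652076, 0.23510423]), np.float64(0.04795895222781025), np.float64(0.0008093932446447791), (0.5465319156646729, 0.23529401421546936, 0.049488842487335205))
org [300 188   4   5  14] [0.56168355 0.19131125 0.118     ]
org [269 199   4   5  13] [0.53120952 0.27997204 0.118     ]
sorg [297 165   6   4  18] [0.53140122 0.28349113 0.118     ]
sorg [309 165   2   1   2] [0.55886339 0.28625687 0.118     ]
sorg [314 181   5   3  10] [0.56140983 0.188418   0.118     ]
lid 110 (array([ 0.5113695 , -0.15748041]), np.float64(0.03863416645601318), np.float64(0.0007832873071180442), (0.511742889881134, -0.1577458530664444, 0.04005260393023491))
lids 110 (array([ 0.51110749, -0.16633871]), np.float64(0.0346639140877638), np.float64(0.00990230420180797
[... 237 characters left out ...]
17))
lids 130 (array([ 0.51097819, -0.16590977]), np.float64(0.03405381020789073), np.float64(0.009420166342968404), (0.5111449360847473, -0.16385924816131592, 0.040914613753557205))
lid 150 (array([ 0.51120587, -0.15683816]), np.float64(0.03395874822888218), np.float64(0.008501535507963042), (0.5118308663368225, -0.157673642039299, 0.03999456763267517))
lids 150 (array([ 0.51341247, -0.1697766 ]), np.float64(0.031030063666888298), np.float64(0.009377735998464183), (0.5119408369064331, -0.165607288479805, 0.039459314197301865))
bar [ 0.50742502 -0.15156166] [0.02352    0.05564368] 2.747381294271417
[ 0.48993919 -0.14904315  0.06      ] [ 0.53655797 -0.16856965  0.06      ] 2.7449385982000742
```

```bash
cat >> h.py <<'E'
from scipy.spatial.transform import Rotation as Ro
def plan(p,yaw):
    from cell import bot
    s=bot.get_state();q=s['tool_rot'];R=Ro.from_quat([q[1],q[2],q[3],q[0]]).as_matrix()
    T=np.c_[[np.cos(yaw),np.sin(yaw),0],[np.sin(yaw),-np.cos(yaw),0],[0,0,-1]]
    d=R.T@(np.array(p)-s['tcp_pos']);r=Ro.from_matrix(R.T@T).as_rotvec()
    print('t',round(s['t'],2),'tcp',s['tcp_pos'].round(4),'yaw',round(float(np.arctan2(R[1,0],R[0,0])),4),'tilt',R[:2,2].round(4),'F',np.round(s['force'],1),'Tq',np.round(s['torque'],2),'w',round(s['gripper_width'],4))
    print('j',np.round(s['joints'],2));print('shift',(d/.1).round(3),'turn',(r/(np.pi/2)).round(4))
E
python3 -c "
from h import *
plan([.512,-.158,.14],2.745)"
```

```text
t 0.1 tcp [ 0.1726 -0.6521  0.1961] yaw 0.2587 tilt [-0.0004  0.0011] F [-0.4 -0.3 -0.3] Tq [-0.01  0.03  0.04] w 0.094
j [ 1.16  0.43  0.07  1.61 -0.03  1.11 -0.07]
shift [ 4.545 -3.908  0.565] turn [-4.0000e-04 -9.0000e-04 -1.5828e+00]
```

jog_arm --pt "0.1 -0.086 0 0 0 -0.08" --pt "0.2 -0.172 0 0 0 -0.18" --pt "0.3 -0.258 0 0 0 -0.28" --pt "0.4 -0.344 0 0 0 -0.38" --pt "0.5 -0.43 0 0 0 -0.48" --pt "0.6 -0.516 0 0 0 -0.58" --pt "0.7 -0.602 0 0 0 -0.68" --pt "0.8 -0.688 0 0 0 -0.78" --pt "0.9 -0.774 0 0 0 -0.88" --pt "1 -0.86 0 0 0 -0.98" --fingers -0.2

```text
t: 1.35
tcp_pos: [0.2473, -0.5429, 0.1958]
tool_rot: [-0.001, 0.62, 0.784, 0.0]
force: [0.3, 0.4, 0.2]
gripper_width: 0.0562
```

```bash
python3 -c "
from h import *
plan([.512,-.158,.14],2.745)"
```

```text
t 1.35 tcp [ 0.2473 -0.5429  0.1958] yaw 1.8033 tilt [-0.0007  0.0016] F [0.3 0.4 0.2] Tq [-0.06 -0.1   0.01] w 0.0562
j [ 1.25  0.31 -0.26  1.77  0.09  1.07  1.19]
shift [3.135 3.462 0.563] turn [ 3.000e-04 -1.100e-03 -5.995e-01]
```

jog_arm --pt "0.12 0.13 0 0 0 -0.08" --pt "0.24 0.26 0 0 0 -0.16" --pt "0.36 0.4 0 0 0 -0.24" --pt "0.48 0.53 0 0 0 -0.32" --pt "0.6 0.66 0 0 0 -0.4" --pt "0.72 0.8 0 0 0 -0.48" --pt "0.83 0.92 0 0 0 -0.54" --pt "0.9 1 0 0 0 -0.6" --pt "0.9 1 0 0 0 -0.6" --pt "0.9 1 0 0 0 -0.6"

```text
t: 2.6
tcp_pos: [0.3235, -0.4326, 0.1959]
tool_rot: [-0.001, 0.198, 0.98, 0.001]
force: [-0.1, 0.6, -0.1]
gripper_width: 0.0562
```

```bash
python3 -c "
from h import *
plan([.512,-.158,.14],2.745)"
```

```text
t 2.6 tcp [ 0.3235 -0.4326  0.1959] yaw 2.7431 tilt [-0.0009  0.0017] F [-0.1  0.6 -0.1] Tq [ 0.02 -0.16 -0.01] w 0.0562
j [ 1.22  0.24 -0.48  1.88  0.13  1.05  1.86]
shift [-0.672  3.262  0.561] turn [ 0.0008 -0.0009 -0.0012]
```

jog_arm --pt "-0.03 0.12 0 0 0 0" --pt "-0.06 0.24 0 0 0 0" --pt "-0.08 0.36 0 0 0 0" --pt "-0.1 0.48 0 0 0 0" --pt "-0.12 0.6 0 0 0 0" --pt "-0.14 0.7 0 0 0 0" --pt "-0.16 0.8 0 0 0 0" --pt "-0.18 0.9 0 0 0 0" --pt "-0.2 1 0 0 0 0" --pt "-0.2 1 0 0 0 0"

```text
t: 3.85
tcp_pos: [0.3812, -0.3476, 0.196]
tool_rot: [-0.001, 0.197, 0.98, 0.001]
force: [0.2, 0.2, 0.1]
gripper_width: 0.0564
```

jog_arm --pt "-0.03 0.12 0 0 0 0" --pt "-0.06 0.24 0 0 0 0" --pt "-0.08 0.36 0 0 0 0" --pt "-0.1 0.48 0 0 0 0" --pt "-0.12 0.6 0 0 0 0" --pt "-0.14 0.7 0 0 0 0" --pt "-0.16 0.8 0 0 0 0" --pt "-0.18 0.9 0 0 0 0" --pt "-0.2 1 0 0 0 0" --pt "-0.2 1 0 0 0 0"

```text
t: 5.1
tcp_pos: [0.4388, -0.2624, 0.1961]
tool_rot: [-0.001, 0.197, 0.98, 0.001]
force: [0.3, -0.3, 0.6]
gripper_width: 0.0567
```

jog_arm --pt "-0.03 0.12 0 0 0 0" --pt "-0.06 0.24 0 0 0 0" --pt "-0.08 0.36 0 0 0 0" --pt "-0.1 0.48 0 0 0 0" --pt "-0.12 0.6 0 0 0 0" --pt "-0.14 0.7 0 0 0 0" --pt "-0.16 0.8 0 0 0 0" --pt "-0.18 0.9 0.1 0 0 0" --pt "-0.2 1 0.2 0 0 0" --pt "-0.2 1 0.2 0 0 0"

```text
t: 6.35
tcp_pos: [0.4957, -0.1768, 0.1751]
tool_rot: [-0.001, 0.196, 0.981, 0.001]
force: [-0.0, -0.1, 0.5]
gripper_width: 0.0562
```

```bash
python3 -c "
from h import *
plan([.512,-.158,.06],2.745)
d=snap('top','1');crop(d,360,150,110,110,5,'pics/t1.png')
d=snap('side','1');crop(d,240,200,150,150,4,'pics/s1.png')"
```

```text
t 6.35 tcp [ 0.4957 -0.1768  0.1751] yaw 2.7467 tilt [-0.0021  0.0029] F [-0.  -0.1  0.5] Tq [ 0.06 -0.18  0.03] w 0.0562
j [ 0.79  0.27 -0.66  1.93  0.19  1.01  1.22]
shift [-0.081  0.234  1.151] turn [ 0.0012 -0.0019  0.0011]
```

View pics/s1.png

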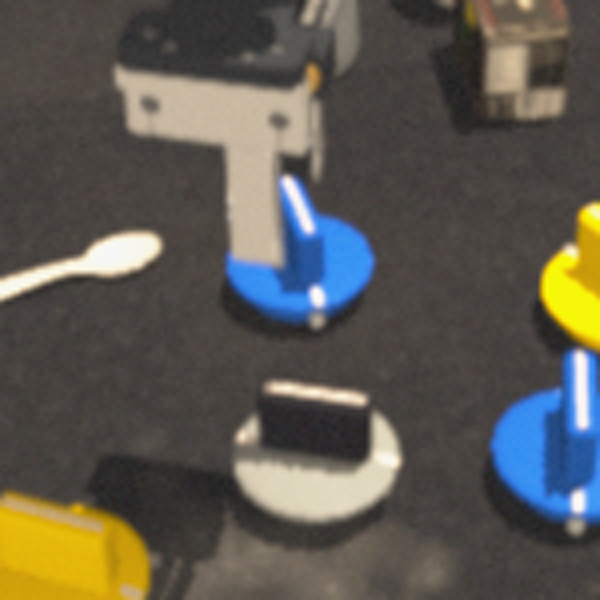

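The gripper hovers near the lid, pads parallel to the bar at (315,305); the blue lids are clear of the fingers. Descending.

jog_arm --pt "-0.03 0.08 0.1 0 0 0" --pt "-0.06 0.16 0.2 0 0 0" --pt "-0.08 0.23 0.3 0 0 0" --pt "-0.08 0.23 0.42 0 0 0" --pt "-0.08 0.23 0.54 0 0 0" --pt "-0.08 0.23 0.66 0 0 0" --pt "-0.08 0.23 0.78 0 0 0" --pt "-0.08 0.23 0.9 0 0 0" --pt "-0.08 0.23 1 0 0 0" --pt "-0.08 0.23 1 0 0 0"

```text
t: 7.7
tcp_pos: [0.5115, -0.1593, 0.0752]
tool_rot: [-0.001, 0.197, 0.98, 0.001]
force: [-0.9, 0.1, -0.2]
gripper_width: 0.0567
```

```bash
python3 -c "
from h import *
plan([.512,-.158,.048],2.745)
d=snap('side','2');crop(d,250,220,120,120,5,'pics/s2.png')"
```

```text
t 7.7 tcp [ 0.5115 -0.1593  0.0752] yaw 2.7458 tilt [-0.0023  0.0026] F [-0.9  0.1 -0.2] Tq [ 0.02 -0.15  0.01] w 0.0567
j [ 0.69  0.42 -0.62  1.99  0.32  0.83  1.07]
shift [-0.     0.014  0.272] turn [ 0.001  -0.002   0.0005]
```

View pics/s2.png

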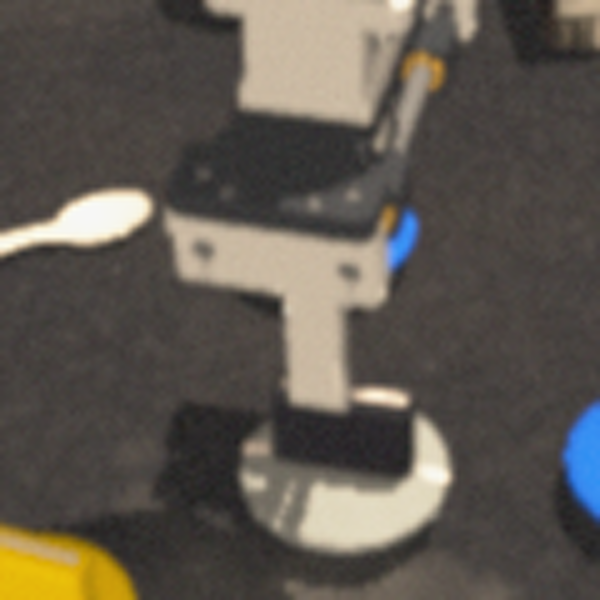

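jog_arm --pt "0 0.01 0.06 0 0 0" --pt "0 0.01 0.12 0 0 0" --pt "0 0.01 0.18 0 0 0" --pt "0 0.01 0.24 0 0 0" --pt "0 0.01 0.27 0 0 0" --pt "0 0.01 0.27 0 0 0" --pt "0 0.01 0.27 0 0 0" --pt "0 0.01 0.27 0 0 0" --pt "0 0.01 0.27 0 0 0" --pt "0 0.01 0.27 0 0 0"

```text
t: 9.0
tcp_pos: [0.5122, -0.1584, 0.0488]
tool_rot: [-0.001, 0.197, 0.98, 0.001]
force: [0.6, -0.4, 0.1]
gripper_width: 0.0566
```

jog_arm --pt "0 0 0 0 0 0" --pt "0 0 0 0 0 0" --pt "0 0 0 0 0 0" --pt "0 0 0 0 0 0" --pt "0 0 0 0 0 0" --pt "0 0 0 0 0 0" --pt "0 0 -0.02 0 0 0" --pt "0 0 -0.1 0 0 0" --pt "0 0 -0.2 0 0 0" --pt "0 0 -0.3 0 0 0" --fingers 1

```text
t: 10.25
tcp_pos: [0.5124, -0.1585, 0.0798]
tool_rot: [-0.001, 0.197, 0.98, 0.001]
force: [0.4, 0.0, -1.3]
gripper_width: 0.0153
```

```bash
python3 -c "
from h import *
plan([.5463,.2352,.2],2.545)
d=snap('side','3');crop(d,250,200,120,140,4,'pics/s3.png')"
```

```text
t 10.25 tcp [ 0.5124 -0.1585  0.0798] yaw 2.7457 tilt [-0.0011  0.0021] F [ 0.4  0.  -1.3] Tq [ 0.04 -0.19 -0.02] w 0.0153
j [ 0.69  0.41 -0.62  1.99  0.32  0.84  1.07]
shift [ 1.208  3.765 -1.194] turn [ 0.0009 -0.0013  0.1278]
```

View pics/s3.png

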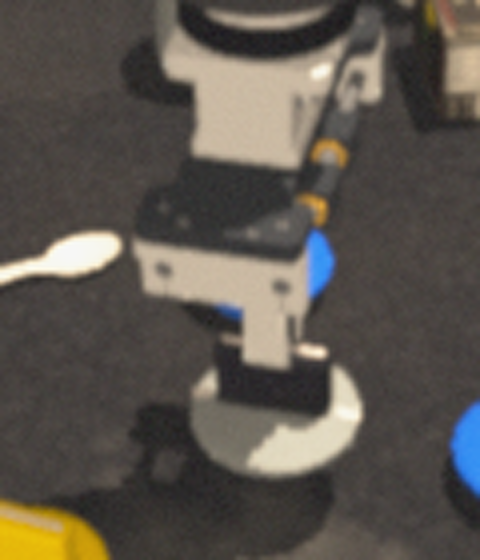

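jog_arm --pt "0 0.05 -0.1 0 0 0" --pt "0.02 0.12 -0.25 0 0 0.01" --pt "0.05 0.24 -0.4 0 0 0.02" --pt "0.1 0.36 -0.55 0 0 0.02" --pt "0.15 0.48 -0.7 0 0 0.03" --pt "0.2 0.6 -0.85 0 0 0.03" --pt "0.25 0.7 -1 0 0 0.04" --pt "0.28 0.8 -1 0 0 0.04" --pt "0.3 0.9 -1 0 0 0.04" --pt "0.32 1 -1 0 0 0.04"

```text
t: 11.55
tcp_pos: [0.5219, -0.0537, 0.1805]
tool_rot: [-0.001, 0.227, 0.974, 0.001]
force: [-0.1, -0.2, -1.3]
gripper_width: 0.015
```

```bash
python3 -c "
from h import *
plan([.5463,.2352,.2],2.545)"
```

```text
t 11.55 tcp [ 0.5219 -0.0537  0.1805] yaw 2.6828 tilt [-0.0006  0.0019] F [-0.1 -0.2 -1.3] Tq [ 0.04 -0.18  0.  ] w 0.015
j [ 0.59  0.27 -0.7   1.92  0.2   1.02  0.91]
shift [ 1.061  2.698 -0.189] turn [ 0.0008 -0.001   0.0877]
```

jog_arm --pt "0.04 0.1 -0.02 0 0 0" --pt "0.08 0.2 -0.04 0 0 0" --pt "0.12 0.3 -0.06 0 0 0.01" --pt "0.16 0.4 -0.1 0 0 0.02" --pt "0.2 0.5 -0.13 0 0 0.03" --pt "0.24 0.6 -0.16 0 0 0.03" --pt "0.28 0.7 -0.2 0 0 0.04" --pt "0.32 0.8 -0.2 0 0 0.04" --pt "0.36 0.9 -0.2 0 0 0.04" --pt "0.4 1 -0.2 0 0 0.04"

```text
t: 12.8
tcp_pos: [0.5303, 0.0544, 0.2006]
tool_rot: [-0.001, 0.258, 0.966, 0.001]
force: [-0.2, -0.5, -1.7]
gripper_width: 0.0153
```

jog_arm --pt "0.04 0.1 0 0 0 0" --pt "0.08 0.2 0 0 0 0" --pt "0.12 0.3 0 0 0 0.01" --pt "0.16 0.4 0 0 0 0.02" --pt "0.2 0.5 0 0 0 0.03" --pt "0.24 0.6 0 0 0 0.03" --pt "0.28 0.7 0 0 0 0.04" --pt "0.32 0.8 0 0 0 0.04" --pt "0.36 0.9 0 0 0 0.04" --pt "0.4 1 0 0 0 0.04"

```text
t: 14.05
tcp_pos: [0.5456, 0.1617, 0.2008]
tool_rot: [-0.001, 0.288, 0.958, 0.001]
force: [0.4, 0.4, -0.4]
gripper_width: 0.015
```

```bash
python3 -c "
from h import *
plan([.5463,.2352,.2],2.545)
d=snap('side','4');crop(d,230,90,140,140,4,'pics/s4.png')
d=snap('top','4');crop(d,230,130,140,140,4,'pics/t4.png')"
```

```text
t 14.05 tcp [0.5456 0.1617 0.2008] yaw 2.5572 tilt [-0.0009  0.0019] F [ 0.4  0.4 -0.4] Tq [-0.01 -0.13  0.  ] w 0.015
j [ 0.22  0.34 -0.76  1.81  0.26  1.1   0.36]
shift [0.399 0.617 0.009] turn [ 0.0007 -0.0011  0.0078]
```

View pics/s4.png

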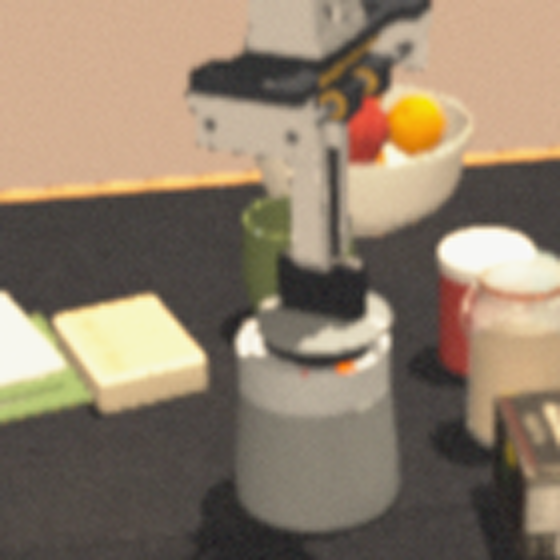

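View pics/t4.png

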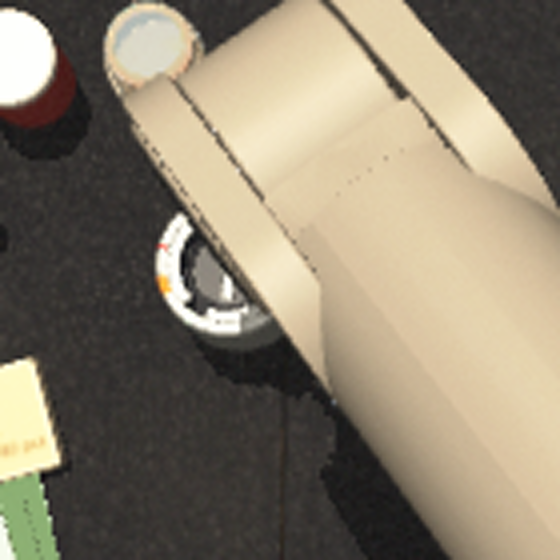

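The side view shows the held lid level, near flange edge around pixel (310,175), short of the grinder; the jar at (355,180) is clear of the gripper. I'll go above the mouth.

jog_arm --pt "0.04 0.07 0 0 0 0" --pt "0.09 0.14 0 0 0 0" --pt "0.14 0.21 0 0 0 0" --pt "0.18 0.28 0 0 0 0.01" --pt "0.23 0.35 0 0 0 0.01" --pt "0.28 0.42 0 0 0 0.01" --pt "0.32 0.5 0 0 0 0.01" --pt "0.37 0.57 0 0 0 0.01" --pt "0.4 0.62 0 0 0 0.01" --pt "0.4 0.62 0 0 0 0.01"

```text
t: 15.4
tcp_pos: [0.546, 0.2367, 0.201]
tool_rot: [-0.001, 0.295, 0.956, 0.001]
force: [0.2, -0.3, -1.3]
gripper_width: 0.0152
```

```bash
python3 -c "
from h import *
plan([.5463,.2352,.166],2.545)
d=snap('side','5');crop(d,260,110,110,110,7,'pics/s5.png')
"
```

```text
t 15.4 tcp [0.546  0.2367 0.201 ] yaw 2.5437 tilt [-0.001   0.0026] F [ 0.2 -0.3 -1.3] Tq [ 0.02 -0.2   0.06] w 0.0152
j [ 0.09  0.39 -0.77  1.75  0.29  1.12  0.2 ]
shift [-0.012 -0.012  0.349] turn [ 0.001  -0.0015 -0.0009]
```

View pics/s5.png

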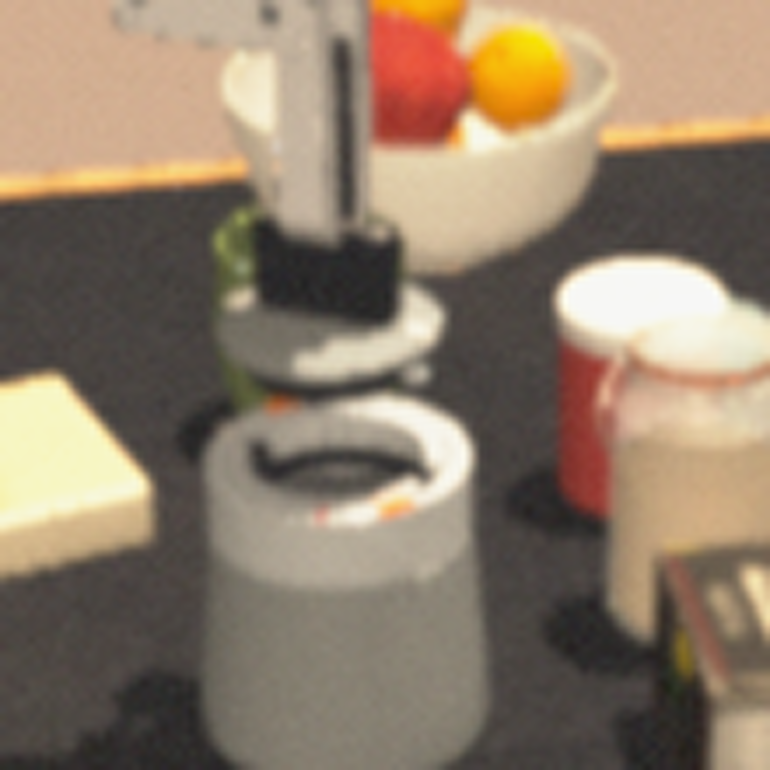

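```bash
python3 -c "
from h import *
d=load('side5.pkl');c=np.array([.546,.2367])
th=np.linspace(0,2*np.pi,180)
C=lambda p:((np.array(p)-[260,110]+.5)*7-.5).round(0)
for n,cc,R,z in(('flange',c,.041,.176),('flangebot',c,.041,.168),('rim',[.5463,.2352],.05,.118)):
    P=np.array([C(proj(d,[cc[0]+R*np.cos(a),cc[1]+R*np.sin(a),z])) for a in th]);print(n,P.min(0),P.max(0))
for s in(-1,1):print('pin',C(proj(d,[c[0]+s*.0385*np.cos(2.5437),c[1]+s*.0385*np.sin(2.5437),.201-.0488+.005])))
for s in(-1,1):print('flange tick',C(proj(d,[c[0]+s*.041*np.cos(2.5437),c[1]+s*.041*np.sin(2.5437),.176])))
for s in(-1,1):print('notch',C(proj(d,[.5463+s*.0375*np.cos(-.595),.2352+s*.0375*np.sin(-.595),.113])))
"
```

```text
flange [216. 262.] [441. 359.]
flangebot [217. 282.] [441. 380.]
rim [201. 391.] [469. 517.]
pin [425. 374.]
pin [238. 338.]
flange tick [430. 329.]
flange tick [230. 291.]
notch [247. 445.]
notch [426. 482.]
```

jog_arm --pt "-0.01 -0.01 0.04 0 0 0" --pt "-0.01 -0.01 0.09 0 0 0" --pt "-0.01 -0.01 0.14 0 0 0" --pt "-0.01 -0.01 0.19 0 0 0" --pt "-0.01 -0.01 0.24 0 0 0" --pt "-0.01 -0.01 0.28 0 0 0" --pt "-0.01 -0.01 0.31 0 0 0" --pt "-0.01 -0.01 0.33 0 0 0" --pt "-0.01 -0.01 0.33 0 0 0" --pt "-0.01 -0.01 0.33 0 0 0"

```text
t: 16.7
tcp_pos: [0.5464, 0.2351, 0.1681]
tool_rot: [-0.001, 0.295, 0.956, 0.001]
force: [-0.1, -0.4, -1.8]
gripper_width: 0.0151
```

```bash
python3 -c "
from h import *
plan([.5463,.2352,.151],2.545)
d=snap('side','6');crop(d,260,110,110,110,7,'pics/s6.png')
"
```

```text
t 16.7 tcp [0.5464 0.2351 0.1681] yaw 2.5432 tilt [-0.0008  0.0025] F [-0.1 -0.4 -1.8] Tq [-0.03 -0.13 -0.03] w 0.0151
j [ 0.08  0.42 -0.75  1.78  0.32  1.07  0.18]
shift [0.001 0.    0.171] turn [ 0.001  -0.0013 -0.0011]
```

View pics/s6.png

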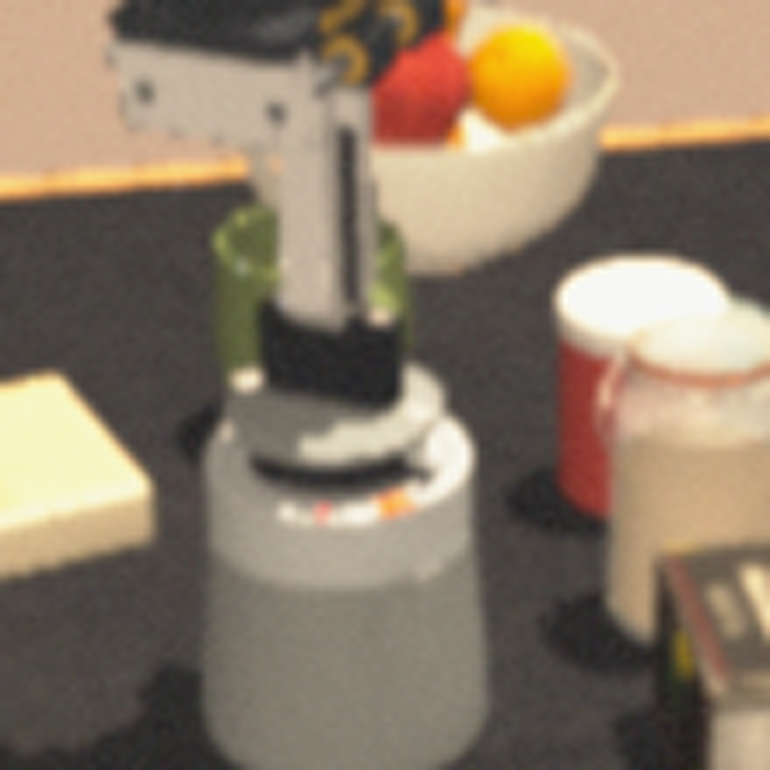

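The lid hovers over the mouth, flange centred on the rim at about (308,169). Lowering it in.

jog_arm --pt "0 0 0.02 0 0 0" --pt "0 0 0.04 0 0 0" --pt "0 0 0.06 0 0 0" --pt "0 0 0.08 0 0 0" --pt "0 0 0.1 0 0 0" --pt "0 0 0.12 0 0 0" --pt "0 0 0.14 0 0 0" --pt "0 0 0.16 0 0 0" --pt "0 0 0.17 0 0 0" --pt "0 0 0.17 0 0 0"

```text
t: 18.0
tcp_pos: [0.5464, 0.2351, 0.1511]
tool_rot: [-0.001, 0.295, 0.956, 0.001]
force: [-0.8, -0.2, -0.8]
gripper_width: 0.0154
```

```bash
python3 -c "
from h import *
plan([.5463,.2352,.151],2.545)
d=snap('side','7');crop(d,260,110,110,110,7,'pics/s7.png')
"
```

```text
t 18.0 tcp [0.5464 0.2351 0.1511] yaw 2.5432 tilt [-0.0008  0.0025] F [-0.8 -0.2 -0.8] Tq [-0.06 -0.12 -0.  ] w 0.0154
j [ 0.07  0.44 -0.75  1.8   0.34  1.04  0.17]
shift [0.001 0.    0.001] turn [ 0.001  -0.0013 -0.0011]
```

View pics/s7.png

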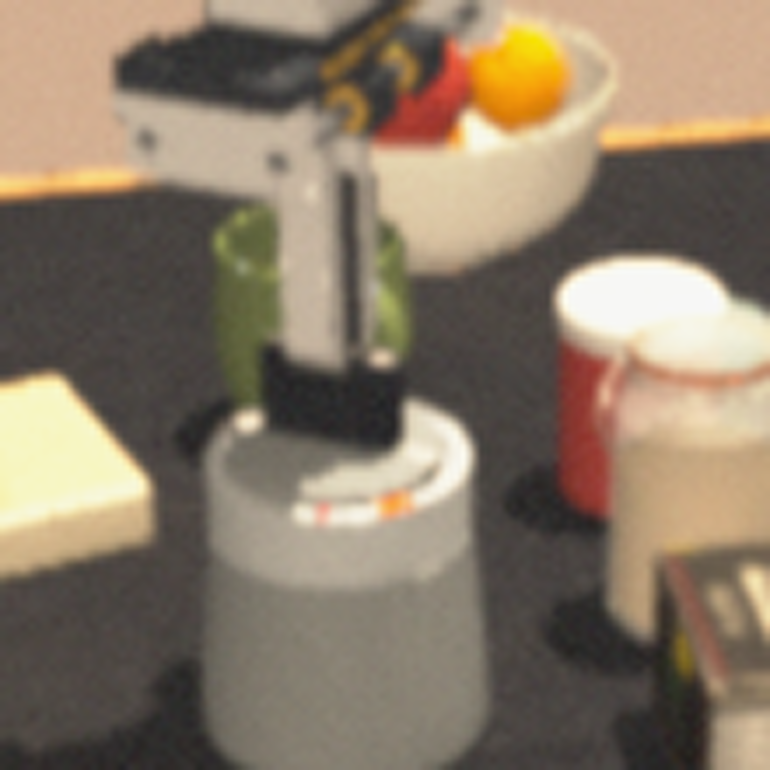

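It dropped in without resistance; flange appears down on the rim. Press 2 mm to feel contact.

jog_arm --pt "0 0 0.005 0 0 0" --pt "0 0 0.01 0 0 0" --pt "0 0 0.015 0 0 0" --pt "0 0 0.02 0 0 0" --pt "0 0 0.02 0 0 0" --pt "0 0 0.02 0 0 0" --pt "0 0 0.02 0 0 0" --pt "0 0 0.02 0 0 0" --pt "0 0 0.02 0 0 0" --pt "0 0 0.02 0 0 0"

```text
t: 19.3
tcp_pos: [0.5468, 0.2357, 0.1502]
tool_rot: [-0.0, 0.295, 0.956, 0.002]
force: [-2.3, -0.0, 15.3]
gripper_width: 0.0151
```

```bash
python3 -c "
from h import *
plan([.5463,.2352,.150],2.545)
"
```

```text
t 19.3 tcp [0.5468 0.2357 0.1502] yaw 2.5433 tilt [0.0006 0.003 ] F [-2.3 -0.  15.3] Tq [-0.15  0.61 -0.03] w 0.0151
j [ 0.07  0.44 -0.75  1.8   0.34  1.03  0.17]
shift [ 0.002 -0.007  0.002] turn [ 0.0018 -0.0007 -0.0011]
```

jog_arm --pt "0 0 0.005 0 0 0.04" --pt "0 0 0.005 0 0 0.08" --pt "0 0 0.005 0 0 0.12" --pt "0 0 0.005 0 0 0.16" --pt "0 0 0.005 0 0 0.2" --pt "0 0 0.005 0 0 0.24" --pt "0 0 0.005 0 0 0.28" --pt "0 0 0.005 0 0 0.31" --pt "0 0 0.005 0 0 0.33" --pt "0 0 0.005 0 0 0.33"

```text
t: 20.55
tcp_pos: [0.5473, 0.2359, 0.1503]
tool_rot: [-0.0, 0.53, 0.848, 0.002]
force: [0.9, 0.4, 6.4]
gripper_width: 0.0148
```

```bash
python3 -c "
from h import *
plan([.5463,.2352,.150],1.89)
d=snap('side','8');crop(d,260,110,110,110,7,'pics/s8.png')
d=snap('top','8');crop(d,230,140,110,110,7,'pics/t8.png')
"
```

```text
t 20.55 tcp [0.5473 0.2359 0.1503] yaw 2.0247 tilt [0.0019 0.0032] F [0.9 0.4 6.4] Tq [-0.07 -0.22  0.28] w 0.0148
j [-0.01  0.41 -0.64  1.81  0.28  1.01 -0.3 ]
shift [-0.002 -0.012  0.003] turn [ 0.0019 -0.0015  0.0858]
```

View pics/s8.png

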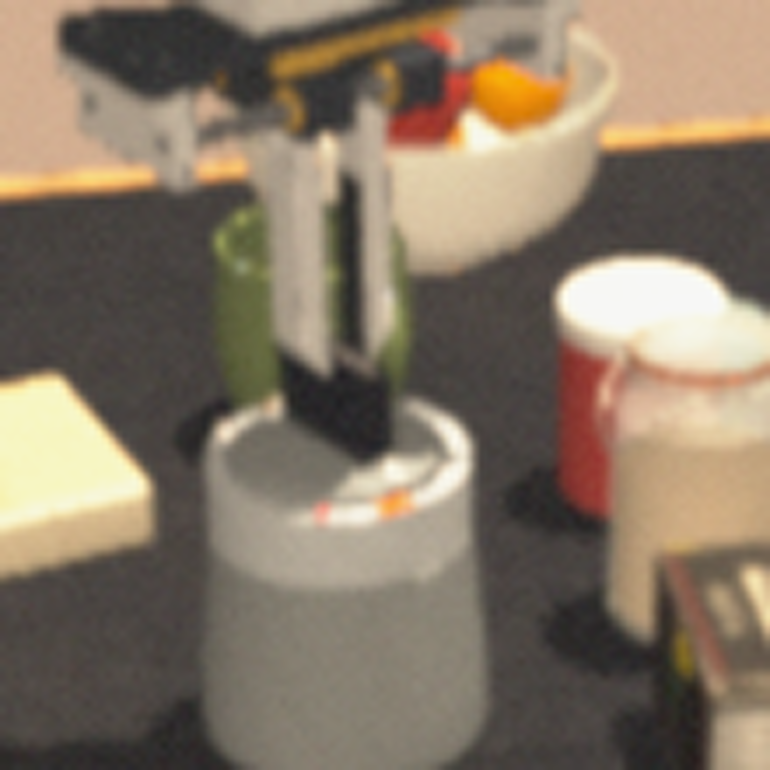

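View pics/t8.png

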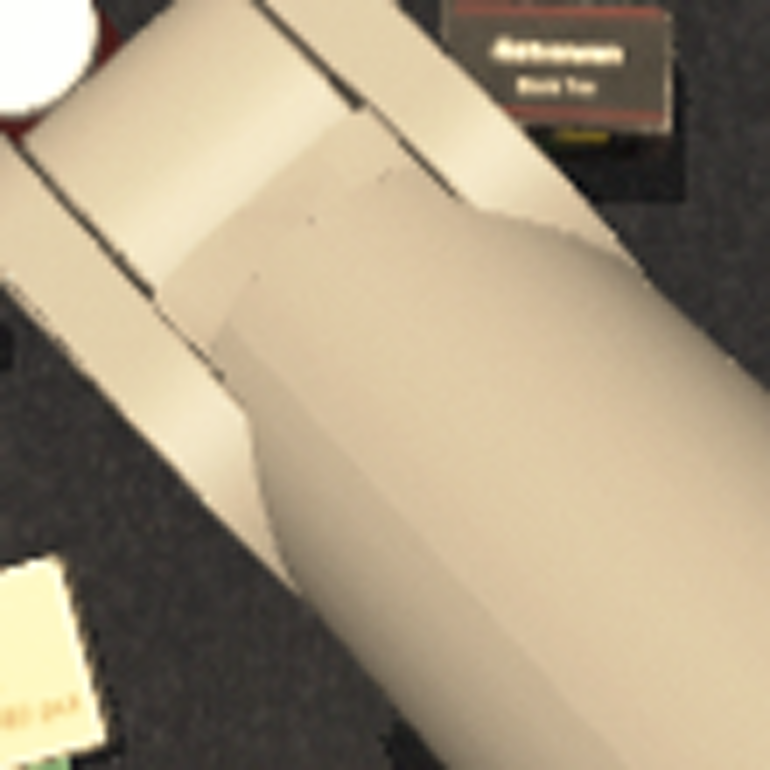

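The lid bar has turned and still needs about 0.13 rad to point at the orange mark (near mark at pixel (316,182)). Finish the twist.

jog_arm --pt "0 -0.002 0.005 0 0 0.02" --pt "0 -0.005 0.005 0 0 0.04" --pt "0 -0.005 0.005 0 0 0.06" --pt "0 -0.005 0.005 0 0 0.08" --pt "0 -0.005 0.005 0 0 0.09" --pt "0 -0.005 0.005 0 0 0.09" --pt "0 -0.005 0.005 0 0 0.09" --pt "0 -0.005 0.005 0 0 0.09" --pt "0 -0.005 0.005 0 0 0.09" --pt "0 -0.005 0.005 0 0 0.09"

```text
t: 21.9
tcp_pos: [0.5473, 0.2358, 0.1503]
tool_rot: [0.0, 0.588, 0.809, 0.002]
force: [0.8, 0.5, 6.0]
gripper_width: 0.0148
```

```bash
python3 -c "
from h import *
plan([.5463,.2352,.150],1.89)
d=snap('side','9');crop(d,285,150,50,50,14,'pics/s9.png')
C=lambda p:((np.array(p)-[285,150]+.5)*14-.5).round(0)
for yaw in(1.89,1.8,2.0):
  for R,z in((.041,.126),(.028,.126),(.028,.162),(.045,.118)):
    print(yaw,R,z,[C(proj(d,[.5463+s*R*np.cos(yaw),.2352+s*R*np.sin(yaw),z])) for s in(-1,1)])
"
```

```text
t 21.9 tcp [0.5473 0.2358 0.1503] yaw 1.884 tilt [0.0028 0.0035] F [0.8 0.5 6. ] Tq [-0.04 -0.12  0.24] w 0.0148
j [-0.03  0.4  -0.61  1.81  0.27  1.01 -0.43]
shift [-0.003 -0.011  0.003] turn [ 0.0024 -0.0015 -0.0038]
1.89 0.041 0.126 [array([418., 398.]), array([226., 219.])]
1.89 0.028 0.126 [array([386., 368.]), array([255., 246.])]
1.89 0.028 0.162 [array([381., 192.]), array([248.,  74.])]
1.89 0.045 0.118 [array([429., 446.]), array([218., 248.])]
1.8 0.041 0.126 [array([399., 402.]), array([243., 215.])]
1.8 0.028 0.126 [array([374., 371.]), array([267., 243.])]
1.8 0.028 0.162 [array([368., 195.]), array([260.,  72.])]
1.8 0.045 0.118 [array([409., 451.]), array([238., 243.])]
2.0 0.041 0.126 [array([440., 391.]), array([205., 225.])]
2.0 0.028 0.126 [array([401., 364.]), array([241., 250.])]
2.0 0.028 0.162 [array([396., 188.]), array([233.,  78.])]
2.0 0.045 0.118 [array([453., 439.]), array([196., 254.])]
```

View pics/s9.png

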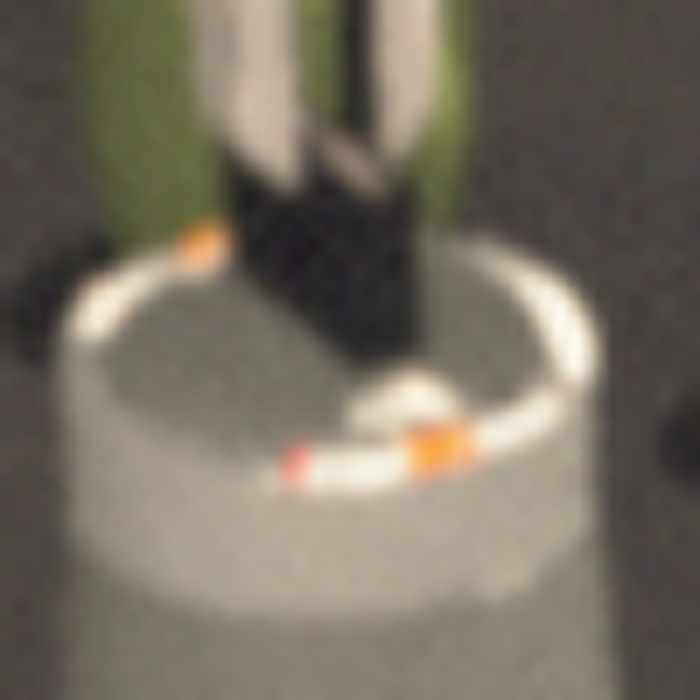

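jog_arm --pt "0 0 0.005 0 0 0.005" --pt "0 0 0.005 0 0 0.005" --pt "0 0 0.005 0 0 0.005" --pt "0 0 0.005 0 0 0.005" --pt "0 0 0.005 0 0 0.005" --pt "0 0 0.005 0 0 0.005" --pt "0 0 0.005 0 0 0.005" --pt "0 0 0.005 0 0 0.005" --pt "0 0 0.005 0 0 0.005" --pt "0 0 0.005 0 0 0.005"

```text
t: 23.2
tcp_pos: [0.5473, 0.2358, 0.1503]
tool_rot: [0.0, 0.591, 0.807, 0.002]
force: [-1.9, -0.9, 7.9]
gripper_width: 0.0152
```

```bash
python3 -c "
from h import *
from cell import bot
plan([.5463,.2352,.150],1.89)
print(np.abs(bot.get_state()['dq']).max())
d=snap('side','10');crop(d,285,150,50,50,12,'pics/s10.png')
"
```

```text
t 23.2 tcp [0.5473 0.2358 0.1503] yaw 1.8765 tilt [0.0031 0.0032] F [-1.9 -0.9  7.9] Tq [-0.33  0.48  0.34] w 0.0152
j [-0.04  0.4  -0.61  1.81  0.27  1.01 -0.44]
shift [-0.003 -0.011  0.003] turn [ 0.0025 -0.0013 -0.0086]
0.000926174989965285
```

View pics/s10.png

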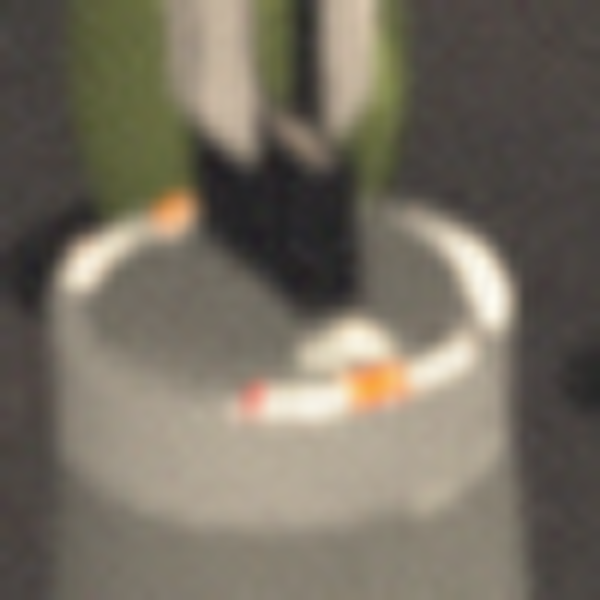

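The bar points at the near orange mark (pixel 316,182), well short of the red one (306,183). The flange sits flat on the rim and the arm is still. Handing in.

```bash
python3 -c "
from cell import bot
print(bot.hand_in());print(bot.get_state()['t'])"
```

```text
the job is handed in; nothing more can be done
None
the job is handed in; nothing more can be done
```

I picked up the grey lid by its bar and lowered it through the notches. I then twisted it about 0.66 rad clockwise onto the orange mark and handed the job in at about 23 s, still gripping it. The hand-in gives no verdict.

**Seated:** the lid went in without resistance and met the rim where it should, within about 1 mm in height. The gripper sat about 1 mm to the side of the grinder's measured axis.

**On the mark:** the gripper's yaw was 1.877 rad, against about 1.88–1.89 rad measured for the orange mark. In the last side view the bar points at the near orange mark, well short of red.

**Held and still:** I was pressing down with about 8 N, the fingers were closed on the 15 mm bar, and the joint speeds were below 0.001 rad/s.

**Not checked:**
- I could not read the ring's angle. I judged it only from the gripper's yaw and the side view.
- The arm hid the lid from the top camera during the twist.
- I did not measure the other things on the worktop again at the end. Nothing in the pictures looked moved.

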